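# Wind down the loose wing nut on the acrylic tiers

## Task

The wing nut on top of the clear acrylic tier stand is loose: with shut fingers, push its wings round clockwise (seen from above), stroke after stroke with the outside of the fingertips, until it comes up against its stop, then move clear of it. Do not take the nut or a wing between the fingers, pick nothing up, and leave the ring, bowl, ball, brush, jar, glasses case and mug where they are.

Things in the scene. Friction and masses are not known exactly. Their poses are not given: they have to be found in the camera images.
- wing_nut (a joint): turn of the wing nut about its upright axis (rad): grows as the nut is turned clockwise seen from above; hard stop (fully tight) at 7.85; starts somewhere from 1.5 to 3.5, that is 250 to 365 degrees short of the stop. It turns against a light friction of about 0.025 N m, stays where it is left and does not rise or sink as it turns.
- nut (a point): axis of the steel wing nut, half-way up its wings, 18 mm above the stand's upper deck. x along the wings, z up. Hub 22 mm across; one wing along +x, one along -x, out to 38 mm from the axis, 8 mm thick, underside 7 mm and top 27 mm (30 mm near the rounded tips) above the deck; rod end in the middle to 32 mm above the deck. At the stop the wings lie parallel to the stand's back panel.
- dome_rod: low steel dome nut without wings (22 mm across, 20 mm high) at the other end of the upper deck, fixed, not to be turned; origin on the deck. Wing nut and dome nut stand at the left and right ends of the deck, either way round.
- stand: fixed stand of clear acrylic, 240 deep (x) x 320 mm wide (y); origin under its centre, front towards -x. Lower tray: floor 16 mm up, rims to 46 mm, steel spring clip on the front rim to 67 mm. Upper deck: own x 0 to 120 mm, top 128 mm up. Upright back panel: own x 114 to 120 mm, full width, top 170 mm up. Nut axis at own x 66 mm (48 mm before the panel), own y +100 or -100 mm.
- tag_ring_mid (a point): steel tag ring, 38 mm across, 4 mm thick, lying loose on the upper deck between the two nuts; point at its centre. To be left alone.
- bowl: speckled grey bowl, 100 mm across, 40 mm high, in the lower tray; origin at the centre of its underside. To be left alone.
- ball_center (a point): green rubber ball, 52 mm across, lying in the bowl; point at its centre. To be left alone.
- brush_grip (a point): red plastic brush, 170 mm long, lying on the console beside the stand (left, +y); point on its handle. To be left alone.
- jar: closed jar, 60 mm across, 75 mm high, on the console beside the stand (right, -y); origin at the centre of its underside. To be left alone.
- case: black glasses case, 60 x 155 x 42 mm, on the console behind the stand; origin at the centre of its underside. To be left alone.
- mug: white mug, 76 mm across, 85 mm high, on the console behind the stand; origin at the centre of its underside. To be left alone.

How it is judged:
By the outcome, as a careful person would: the job done as asked, in the order asked, and still so for the second after the job is handed in, with the robot touching nothing.
It also fails if it takes over 64 s, if anything falls off the work surface, if the arm or the gripper's body presses on something with over 40 N, if the wrist force passes 120 N, or if a joint passes its speed limit or range.

## Robot

A 7-joint arm with a two-finger parallel gripper is mounted at the origin on the work surface. World frame = base frame: x ahead of the robot, y to its left, z up, the work surface at z = 0. Lengths are in m, angles in rad, forces in N, time in s.
With the tool pointing down it reaches from about 0.425 to 0.975 m from the base axis. Payload 16.7 kg.
Tool frame: the origin (TCP) lies between the finger pads; the fingertips stand 17 mm ahead of it and the grasp point (between the pads) lies 2 mm behind it (arm.tip_extent is the distance from the TCP to the fingertips, in m); z points along the fingers, y is the line along which they close (so a half turn about z gives the same grasp; the last joint's range is limited). The gripper opens to 85 mm and grips with 20 to 120 N. Pads are 22 mm wide; open, the fingers measure 114 mm over their backs; the gripper's body (76 mm by 85 mm) begins 54 mm behind the grasp point. The pads swing forward as they close: fully open they stand 13 mm farther back than shut.
Start: joints at [0.98, 0.426, 0.074, 1.606, -0.034, 1.111, -0.067], TCP at [0.289, -0.61, 0.248] pointing down, gripper open.
Joint ranges: [-2.85, 2.85], [-0.5, 2.14], [-1.23, 1.37], [0.21, 2.46], [-1.02, 4.16], [0.16, 2.05], [-2.73, 2.73]. Speed limits (rad/s): [1.89, 1.89, 2.39, 2.39, 3.01, 3.01, 3.01].

## Interface

Orientations are given as a unit quaternion [w, x, y, z].
In Python, from bench import arm gives the robot as it stands. The module is installed in compiled form; this text tells all that it offers.
- The arm moves only by the shell command python3 -m inch 'ROWS' [FORCE]. ROWS is JSON, a list of rows, each a list of 7 numbers: the finger opening in mm, from 0 to 85.4, then the shift along the tool's x, y, z in mm, then the turn, a rotation vector about the tool's x, y, z in rad. A call has 1 to 5 rows; each row shifts and turns the commanded pose from where the row before left it, along the tool's axes as they then stand; what a row does not reach is not made up. A row lasts 1/10 s, in which the tool goes at most 50 mm and 8.59 degrees, less where a joint would pass 70% of its speed; a pose out of reach is approached as far as the arm can. A call is refused whole if a number of a shift passes 50 or a number of a turn 0.15, either way. A call with a gripper value outside its range is refused whole. The fingers move at their own pace and stop on an object; FORCE is the grip in N (left out, the last holds). Time passes only in rows, so rows that do not move let the fingers close. It gives the time, the measured TCP pose, the force, the opening and the grip force at its end, in the units of the state.
- arm.get_obs(): the state, without advancing time (a new reading comes with each control period).
- arm.grab_frame(name): name is "scene" or "top"; returns a dict with "pixels" (400x640x3 uint8, red, green, blue), "fx", "fy", "cx", "cy" (pixels), "extrinsics" (4x4, takes a point from world to camera coordinates). Camera axes: x right, y up, looking along -z (the intrinsics and any distortion apply to the point x, -y, -z); pixel columns grow to the right and rows downward; lengths in m; the calibration is good to about 2 mm. A picture is of the moment at which its call begins. There is no depth.
- arm.sign_off(): hands the job in; it is judged then, once.
The state is a dict: "t": time; "joints": joint angles; "qvel": joint speeds; "tau": joint torques, N m; "ee_pos": TCP position; "tcp_rot": TCP orientation; "wrist_force": force on the tool from outside, world axes, zero at the start; "ft_torque": the same for the moment, N m; "grip_width": finger opening in m; "grasp_force": force on a finger pad.
Only numpy, scipy, OpenCV 4.12 (cv2) and the standard library are available. Lean on these libraries where they do the work, as an engineer would, in place of code of your own. Each camera call takes 0.05 s, during which the arm holds its last target. There are 200 camera calls.

## Working session

There is one attempt and no reset: what is moved stays moved. The work goes in short steps, Python scripts to look and compute and a shell command to move; the robot and the scene stay as the last step left them, time stands still between calls to the robot, and variables do not carry over. Pictures are saved under pics/ and viewed, at most 10 in all, crops included, and the job is handed in when it is done.

```bash
mkdir -p pics; python3 - <<'E'
from bench import arm
import cv2,numpy as np
for n in("scene","top"):
    f=arm.grab_frame(n); cv2.imwrite(f"pics/{n}0.png",f["pixels"][:,:,::-1]); print(n,f["fx"],f["fy"],f["cx"],f["cy"],[k for k in f]); print(np.round(f["extrinsics"],4).tolist())
o=arm.get_obs();print(o,arm.tip_extent)
E
```

```text
scene 447.23640787193676 447.23640787193676 317.3178195010429 201.44308013339185 ['pixels', 'fx', 'fy', 'cx', 'cy', 'extrinsics']
[[-0.6066, 0.7949, 0.0142, 0.3106], [-0.6802, -0.5281, 0.5084, 0.3555], [0.4116, 0.2988, 0.861, -1.3019], [0.0, 0.0, 0.0, 1.0]]
top 425.51469562754176 425.51469562754176 317.8343575056694 194.95450308723682 ['pixels', 'fx', 'fy', 'cx', 'cy', 'extrinsics']
[[0.0033, -1.0, -0.0083, 0.0501], [0.991, 0.0022, 0.1339, -0.5816], [-0.1339, -0.0087, 0.991, -1.2255], [0.0, 0.0, 0.0, 1.0]]
{'t': 0.1, 'joints': array([ 0.97952778,  0.42665972,  0.07385784,  1.60651159, -0.03410996,
        1.11078627, -0.06710292]), 'qvel': array([-4.52346039e-04, -1.30262808e-03,  2.37019971e-04, -1.75760352e-03,
       -6.45876028e-04, -2.03466116e-05,  2.16262128e-03]), 'tau': array([ 1.15818894e-02, -9.51521587e+01,  3.77268165e+00, -4.64403605e+01,
        1.96504220e-02,  6.36893150e-03,  1.43976526e-04]), 'ee_pos': array([ 0.28842812, -0.60991146,  0.24770111]), 'tcp_rot': array([-5.30652963e-04,  9.75708592e-01,  2.19071764e-01, -1.54831720e-04]), 'wrist_force': array([-0.7440304 , -0.25042813,  0.06934639]), 'ft_torque': array([-0.00140474,  0.01132616,  0.03462147]), 'grasp_force': 0.0, 'grip_width': 0.08558072219840054} 0.017
```

View pics/scene0.png

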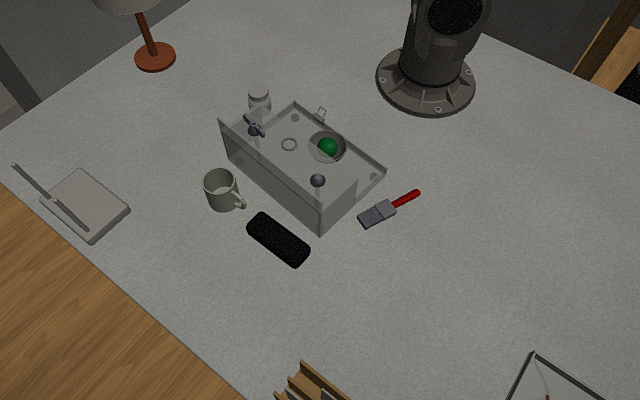

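View pics/top0.png

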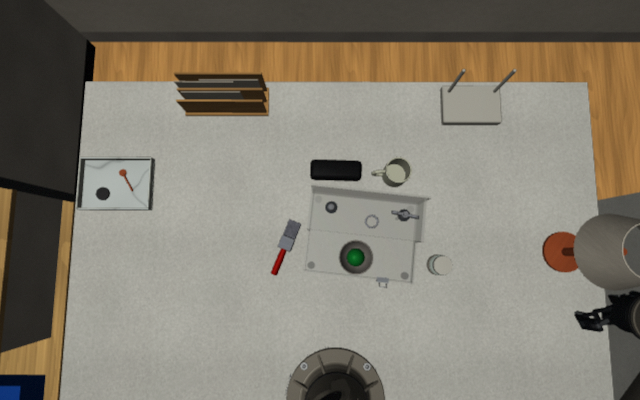

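The scene view shows the wing nut near (254,126), the dome nut at (317,181) and the ring at (289,144). In the top view they are at (405,215), (331,207) and (372,221), so the wing nut is at the -y end, with the back panel along its far side.

```bash
cat > h.py <<'E'
import numpy as np,cv2
from bench import arm
def ray(f,u,v):
    E=f["extrinsics"];R,t=E[:3,:3],E[:3,3]
    d=R.T@np.array([(u-f["cx"])/f["fx"],-(v-f["cy"])/f["fy"],-1.]); return -R.T@t,d
def onz(f,u,v,z):
    o,d=ray(f,u,v); return o+d*(z-o[2])/d[2]
def tri(rs):
    A=0;b=0
    for o,d in rs:
        d=d/np.linalg.norm(d);P=np.eye(3)-np.outer(d,d);A=A+P;b=b+P@o
    return np.linalg.solve(A,b)
def proj(f,p):
    q=f["extrinsics"]@np.r_[p,1]; return f["cx"]-f["fx"]*q[0]/q[2],f["cy"]+f["fy"]*q[1]/q[2]
E
python3 - <<'E'
from h import *
t=arm.grab_frame("top");s=arm.grab_frame("scene")
a=cv2.resize(t["pixels"][180:290,300:440],None,fx=5,fy=5,interpolation=2)[:, :, ::-1]
b=cv2.resize(s["pixels"][100:150,225:345],None,fx=6,fy=6,interpolation=2)[:,:,::-1]
cv2.imwrite("pics/a.png",a);cv2.imwrite("pics/b.png",b)
for n,u,v,z in[("nut",405,215,.146),("dome",331,207,.14),("ring",372,221,.13)]: print(n,onz(t,u,v,z))
for n,u,v,z in[("nut",254,126,.146),("dome",317,180,.14),("ring",289,144,.13)]: print(n,onz(s,u,v,z))
E
```

```text
nut [ 0.51300772 -0.18460734  0.146     ]
dome [0.53485782 0.01482814 0.14      ]
ring [ 0.4977453  -0.09735036  0.13      ]
nut [ 0.51855287 -0.17866323  0.146     ]
dome [0.54400059 0.02100923 0.14      ]
ring [ 0.50024943 -0.09193184  0.13      ]
```

View pics/a.png

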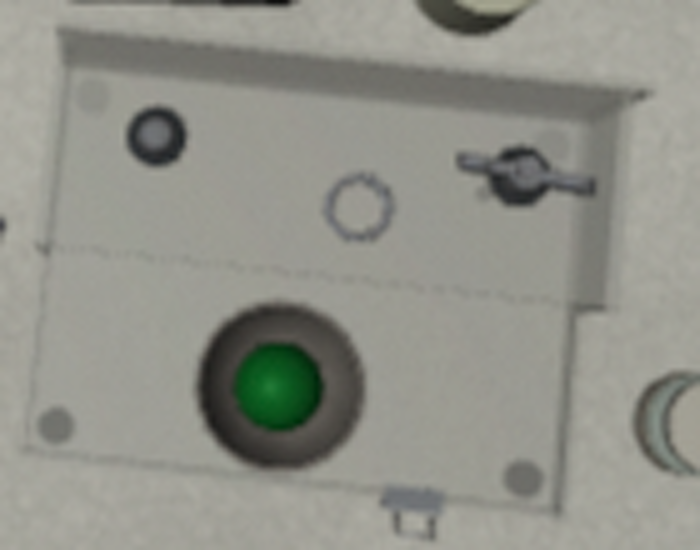

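View pics/b.png

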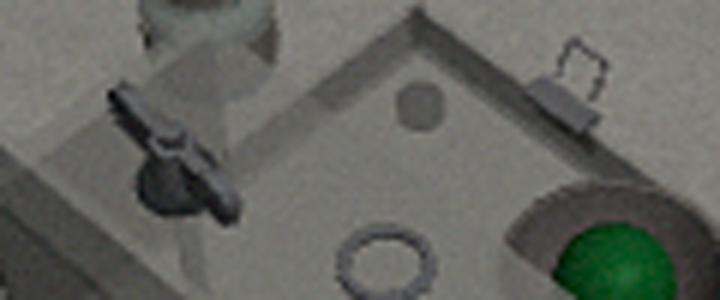

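Zoomed, the top crop has the wing tips at about (460,160) and (595,186) and the dome nut at (157,136). The scene crop has the tips at about (115,95) and (235,210). The wings lie about 0.08 rad clockwise past parallel to the panel, so about 6.2 rad (355°) remains. I'll refine this with masks.

```bash
python3 - <<'E'
from h import *
F={n:arm.grab_frame(n) for n in("top","scene")}
B={"top":{"nut":(388,206,423,225),"dome":(322,198,341,217),"ring":(363,211,381,231)},"scene":{"nut":(240,111,268,139),"dome":(308,172,327,190),"ring":(279,134,300,153)}}
C={}
for n,f in F.items():
    g=cv2.cvtColor(f["pixels"],cv2.COLOR_RGB2GRAY)
    for k,(x0,y0,x1,y1) in B[n].items():
        c=g[y0:y1,x0:x1].astype(np.uint8)
        _,m=cv2.threshold(cv2.GaussianBlur(c,(3,3),0),0,255,cv2.THRESH_BINARY_INV+cv2.THRESH_OTSU)
        nn,l,st,ce=cv2.connectedComponentsWithStats(m)
        i=1+np.argmax(st[1:,4]);p=np.argwhere(l==i)[:,::-1].astype(np.float32)
        r=cv2.minAreaRect(p)
        C[n,k]=np.array(r[0])+[x0,y0]; print(n,k,st[i],"minrect",C[n,k].round(1),np.round(r[1],1),round(r[2],1),"mean",(p.mean(0)+[x0,y0]).round(1))
for k,z in(("nut",.146),("dome",.14),("ring",.13)):
    print(k,"tri",tri([ray(F[n],*C[n,k]) for n in F]).round(4),*[onz(F[n],*C[n,k],z).round(4) for n in F])
# wing tips and panel top ends, top view
t=F["top"];c=lambda u,v:((u+.5)/5-.5+300,(v+.5)/5-.5+180)
a,b=onz(t,*c(460,160),.152),onz(t,*c(595,186),.152);print("tips",a,b,np.linalg.norm(a-b),"yaw of tip line",np.arctan2(*(a-b)[:2]))
a,b=onz(t,*c(62,30),.17),onz(t,*c(642,94),.17);print("panel",a,b,np.linalg.norm(a-b),np.arctan2(*(a-b)[:2]))
E
```

```text
top nut [  4   3  28  13 189] minrect [405.5 215. ] [12. 27.] 90.0 mean [404.8 215.1]
top dome [  3   3  13  13 119] minrect [331. 207.] [11.3 11.3] 45.0 mean [331.  206.8]
top ring [  1   3  15  15 111] minrect [371.5 221. ] [13.4 13.4] 45.0 mean [371.6 220.9]
scene nut [  3   4  22  23 188] minrect [251.1 127.5] [29.6 11.8] 50.7 mean [252.6 128.3]
scene dome [  2   2  16  14 146] minrect [317.5 180.5] [13. 15.] 90.0 mean [317. 181.]
scene ring [  2   3  17  15 116] minrect [289. 144.] [14. 16.] 90.0 mean [288.8 143.9]
nut tri [ 0.5155 -0.1907  0.1286] [ 0.513 -0.186  0.146] [ 0.5259 -0.181   0.146 ]
dome tri [0.5361 0.0153 0.1235] [0.5349 0.0148 0.14  ] [0.5444 0.0226 0.14  ]
ring tri [ 0.4976 -0.0957  0.1246] [ 0.4977 -0.096   0.13  ] [ 0.5002 -0.0919  0.13  ]
tips [ 0.52154909 -0.14770032  0.152     ] [ 0.5077341  -0.21971815  0.152     ] 0.07333089587272472 yaw of tip line 0.18952498174422006
panel [0.58899779 0.06618884 0.17      ] [ 0.55523226 -0.24189475  0.17      ] 0.3099283979402671 0.10916290363885088
```

```bash
python3 -m inch '[[0,0,0,0,0,0,0.138],[0,0,0,0,0,0,0.138],[0,0,0,0,0,0,0.138],[0,0,0,0,0,0,0.137],[0,0,0,0,0,0,0]]' 20
python3 -m inch '[[0,14,-30,0,0,0,0],[0,14,-30,0,0,0,0],[0,14,-30,0,0,0,0],[0,14,-30,0,0,0,0],[0,14,-30,0,0,0,0]]'
python3 -m inch '[[0,14,-30,0,0,0,0],[0,14,-30,0,0,0,0],[0,14,-30,0,0,0,0],[0,14,-30,0,0,0,0],[0,0,0,0,0,0,0]]'
cat >> h.py <<'E'
from scipy.spatial.transform import Rotation as Ro
NUT=np.array([.5155,-.182])
def where():
    o=arm.get_obs();q=o["tcp_rot"];R=Ro.from_quat([*q[1:],q[0]]).as_matrix()
    d=np.r_[o["ee_pos"][:2]-NUT,0]*1000; sx=np.array([.994,-.109,0]);sy=-np.array([.109,.994,0])
    print("t",o["t"],"X,Y mm",(d@sx).round(1),(d@sy).round(1),"z",o["ee_pos"][2].round(4),"toolx yaw",np.arctan2(R[1,0],R[0,0]).round(3),"down",R[:,2].round(3),"F",o["wrist_force"].round(1),"grip",o["grip_width"].round(4))
E
python3 -c "from h import *;where()"
```

```text
t: 0.8
ee_pos: [0.2887, -0.6101, 0.2482]
tcp_rot: [-0.0, 0.998, -0.056, -0.0]
wrist_force: [0.7, -0.3, 0.3]
grip_width: 0.0122
grasp_force: 0.0
t: 1.3
ee_pos: [0.3751, -0.4675, 0.2484]
tcp_rot: [0.0, 0.999, -0.052, 0.0]
wrist_force: [0.6, -0.8, 0.1]
grip_width: 0.0001
grasp_force: 0.0
t: 1.8
ee_pos: [0.446, -0.3514, 0.2484]
tcp_rot: [-0.001, 0.999, -0.049, 0.0]
wrist_force: [0.1, 0.0, 0.3]
grip_width: -0.0001
grasp_force: 0.0Traceback (most recent call last):
  File "<string>", line 1, in <module>
    from h import *;where()
                    ~~~~~^^
  File "h.py", line 20, in where
    print("t",o["t"],"X,Y mm",(d@sx).round(1),(d@sy).round(1),"z",o["ee_pos"][2].round(4),"toolx yaw",np.arctan2(R[1,0],R[0,0]).round(3),"down",R[:,2].round(3),"F",o["wrist_force"].round(1),"grip",o["grip_width"].round(4))
                                                                                                                                                                                                     ^^^^^^^^^^^^^^^^^^^^^
AttributeError: 'float' object has no attribute 'round'
```

```bash
sed -i 's/o\["grip_width"\].round(4)/o["grip_width"]/' h.py
python3 -m inch '[[0,15,-30,0,0,0,0],[0,15,-30,0,0,0,0],[0,15,-30,0,0,0,0],[0,15,-30,0,0,0,0],[0,15,-29,0,0,0,0]]'
python3 -m inch '[[0,0,0,0,0,0,0],[0,0,0,0,0,0,0]]'
python3 - <<'E'
from h import *
where()
t=arm.grab_frame("top");s=arm.grab_frame("scene")
a=cv2.resize(t["pixels"][160:260,340:460],None,fx=3.3,fy=3.3,interpolation=2)
b=cv2.resize(s["pixels"][70:170,205:325],None,fx=3.3,fy=3.3,interpolation=2)
cv2.imwrite("pics/c.png",np.hstack([a,b])[:,:,::-1])
E
```

```text
t: 2.3
ee_pos: [0.5346, -0.2148, 0.2485]
tcp_rot: [0.0, 0.999, -0.053, 0.0]
wrist_force: [-0.4, -1.0, -0.4]
grip_width: 0.0005
grasp_force: 0.0
t: 2.5
ee_pos: [0.5341, -0.2156, 0.2483]
tcp_rot: [0.0, 0.999, -0.053, -0.0]
wrist_force: [-0.8, -0.2, -0.7]
grip_width: 0.0
grasp_force: 0.0
t 2.5 X,Y mm 22.2 31.4 z 0.2483 toolx yaw -0.105 down [-0. -0. -1.] F [-0.8 -0.2 -0.7] grip 3.0783681428183946e-05
```

View pics/c.png

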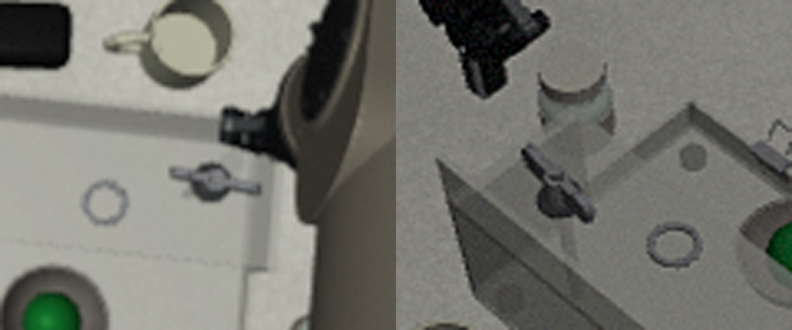

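The closed fingers appear in the top crop near (235,125) and in the scene crop with the tip near (487,88). The nut has not moved. I'll check this against the projected tip before going down.

```bash
python3 - <<'E'
from h import *
t=arm.grab_frame("top");s=arm.grab_frame("scene");p=arm.get_obs()["ee_pos"]
for f,u,v in((t,340,160),(s,205,70)):
  for dz in(-.017,.05):
    a=np.array(proj(f,p+[0,0,dz]));print((a-[u,v])*3.3)
  a=np.array(proj(f,np.r_[NUT,.160]));print("nut top",(a-[u,v])*3.3)
E
```

```text
[278.26838148 144.95771282]
[300.83460485 134.32082363]
nut top [214.56685994 176.90383374]
[87.26167775 83.69999395]
[70.4710518   4.54935309]
nut top [158.7819745 166.3081697]
```

```bash
python3 -m inch '[[0,2,-3,25,0,0,0],[0,1,-1,25,0,0,0],[0,0,0,20,0,0,0],[0,0,0,10,0,0,0],[0,0,0,0,0,0,0]]'
python3 -c "from h import *;where()"
python3 -m inch '[[0,0,0,10,0,0,0],[0,0,0,2,0,0,0],[0,0,0,0,0,0,0]]'
python3 -c "from h import *;where()"
```

```text
t: 3.2
ee_pos: [0.5366, -0.2124, 0.1673]
tcp_rot: [-0.0, 0.998, -0.055, -0.001]
wrist_force: [0.0, -0.3, 0.6]
grip_width: -0.0001
grasp_force: 0.0
t 3.2 X,Y mm 24.3 27.9 z 0.1673 toolx yaw -0.11 down [-0.002  0.    -1.   ] F [ 0.  -0.3  0.6] grip -9.036840438469274e-05
t: 3.5
ee_pos: [0.5375, -0.212, 0.1564]
tcp_rot: [-0.0, 0.999, -0.055, 0.0]
wrist_force: [-0.1, 1.4, -0.4]
grip_width: -0.0001
grasp_force: 0.0
t 3.5 X,Y mm 25.2 27.5 z 0.1564 toolx yaw -0.109 down [ 0. -0. -1.] F [-0.1  1.4 -0.4] grip -0.0001100551511512155
```

```bash
python3 -m inch '[[0,-8.5,1,0,0,0,0],[0,-8,3.3,0,0,0,0],[0,-8.5,1.1,0,0,0,0],[0,-8.5,-1.1,0,0,0,0],[0,0,0,0,0,0,0]]'
python3 - <<'E'
from h import *
where()
s=arm.grab_frame("scene");t=arm.grab_frame("top")
a=cv2.resize(t["pixels"][160:260,340:460],None,fx=3.3,fy=3.3,interpolation=2)
b=cv2.resize(s["pixels"][70:170,205:325],None,fx=3.3,fy=3.3,interpolation=2)
cv2.imwrite("pics/d.png",np.hstack([a,b])[:,:,::-1])
E
```

```text
t: 4.0
ee_pos: [0.5024, -0.2126, 0.1565]
tcp_rot: [-0.0, 0.998, -0.055, -0.0]
wrist_force: [0.5, 1.1, -0.1]
grip_width: -0.0
grasp_force: 0.0
t 4.0 X,Y mm -9.7 31.8 z 0.1565 toolx yaw -0.11 down [-0.  0. -1.] F [ 0.5  1.1 -0.1] grip -2.1549736354559443e-05
```

View pics/d.png

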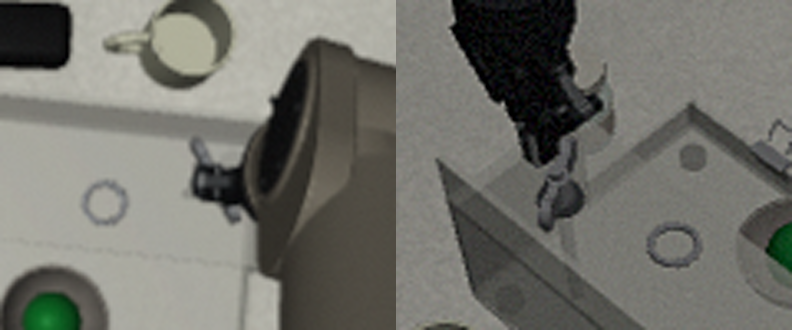

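The nut has turned clockwise: in the top crop its wings now run from (198,145) to (235,215), with the fingers behind the right-hand wing. I'll carry on round the circle.

```bash
python3 -m inch '[[0,-7.5,-3.3,0,0,0,0],[0,-6.5,-5.3,0,0,0,0],[0,-5,-6.8,0,0,0,0],[0,-3.3,-8,0,0,0,0],[0,-1,-8.5,0,0,0,0]]'
python3 -c "from h import *;where()"
python3 -m inch '[[0,1,-8.5,0,0,0,0],[0,3,-8,0,0,0,0],[0,5.3,-6.8,0,0,0,0],[0,6.8,-5.3,0,0,0,0],[0,0,0,0,0,0,0]]'
python3 - <<'E'
from h import *
where()
s=arm.grab_frame("scene");t=arm.grab_frame("top")
a=cv2.resize(t["pixels"][160:260,340:460],None,fx=3.3,fy=3.3,interpolation=2)
b=cv2.resize(s["pixels"][70:170,205:325],None,fx=3.3,fy=3.3,interpolation=2)
cv2.imwrite("pics/e.png",np.hstack([a,b])[:,:,::-1])
E
```

```text
t: 4.6
ee_pos: [0.4836, -0.1775, 0.1563]
tcp_rot: [-0.0, 0.999, -0.055, -0.0]
wrist_force: [-0.6, -1.3, -1.0]
grip_width: 0.0001
grasp_force: 0.5
t 4.6 X,Y mm -32.2 -1.0 z 0.1563 toolx yaw -0.109 down [-0.  0. -1.] F [-0.6 -1.3 -1. ] grip 0.00011434187851489582
t: 5.1
ee_pos: [0.5045, -0.1507, 0.1563]
tcp_rot: [-0.0, 0.999, -0.054, 0.0]
wrist_force: [0.1, 0.7, -0.6]
grip_width: 0.0001
grasp_force: 0.0
t 5.1 X,Y mm -14.4 -29.9 z 0.1563 toolx yaw -0.108 down [ 0.  0. -1.] F [ 0.1  0.7 -0.6] grip 9.548059249355739e-05
```

View pics/e.png

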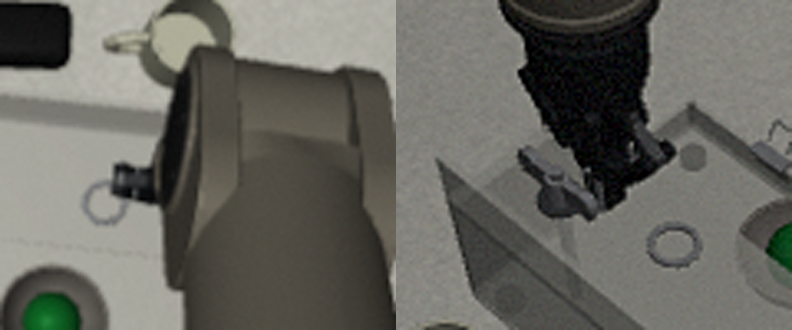

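The scene crop shows the wings nearly parallel to the panel again, half a turn on, with the fingers in front of the left wing near (600,205). Next I'll back off, lift, cross over and start a second stroke on the other wing.

```bash
python3 -m inch '[[0,-6,0,0,0,0,0],[0,0,0,-20,0,0,0],[0,0,0,-25,0,0,0],[0,0,0,0,0,0,0]]'
python3 -m inch '[[0,15,19,0,0,0,0],[0,15,19,0,0,0,0],[0,15,19,0,0,0,0],[0,0,0,0,0,0,0],[0,0,0,0,0,0,0]]'
python3 - <<'E'
from h import *
where()
s=arm.grab_frame("scene")
b=cv2.resize(s["pixels"][70:170,205:325],None,fx=5,fy=5,interpolation=2)
cv2.imwrite("pics/f.png",b[:,:,::-1])
E
```

```text
t: 5.6
ee_pos: [0.4979, -0.1517, 0.2041]
tcp_rot: [0.0, 0.998, -0.055, 0.002]
wrist_force: [0.1, 0.3, -0.2]
grip_width: 0.0001
grasp_force: 0.0
t: 6.1
ee_pos: [0.535, -0.2128, 0.2007]
tcp_rot: [-0.0, 0.998, -0.055, -0.0]
wrist_force: [-0.0, -0.0, -0.8]
grip_width: 0.0
grasp_force: 0.0
t 6.1 X,Y mm 22.7 28.4 z 0.2007 toolx yaw -0.11 down [-0.001  0.    -1.   ] F [-0.  -0.  -0.8] grip 2.6284742475224322e-05
```

View pics/f.png

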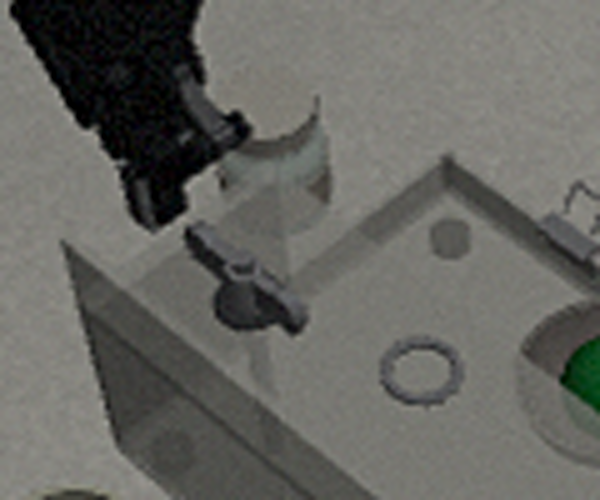

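The nut stands with wings from (190,230) to (300,322), near parallel to the panel. The fingers are above the panel side of the right wing, so I'll go down and repeat the stroke.

```bash
python3 -m inch '[[0,3,-1,20,0,0,0],[0,0,0,18,0,0,0],[0,0,0,6,0,0,0],[0,0,0,0,0,0,0]]'
python3 -c "from h import *;where()"
python3 -m inch '[[0,-8.5,1,0,0,0,0],[0,-8,3.3,0,0,0,0],[0,-8.5,1.1,0,0,0,0],[0,-8.5,-1.1,0,0,0,0],[0,-7.5,-3.3,0,0,0,0]]'
python3 -m inch '[[0,-6.5,-5.3,0,0,0,0],[0,-5,-6.8,0,0,0,0],[0,-3.3,-8,0,0,0,0],[0,-1,-8.5,0,0,0,0],[0,0,0,0,0,0,0]]'
python3 -c "from h import *;where()"
```

```text
t: 6.55
ee_pos: [0.5381, -0.2112, 0.1568]
tcp_rot: [-0.0, 0.999, -0.054, -0.001]
wrist_force: [-0.0, -0.5, 0.3]
grip_width: -0.0
grasp_force: 0.0
t 6.55 X,Y mm 25.6 26.6 z 0.1568 toolx yaw -0.109 down [-0.002  0.001 -1.   ] F [-0.  -0.5  0.3] grip -1.3699052659800013e-05
t: 7.05
ee_pos: [0.4971, -0.2087, 0.1577]
tcp_rot: [0.0, 0.998, -0.055, 0.0]
wrist_force: [1.4, -0.4, -0.4]
grip_width: 0.0003
grasp_force: 0.6
t: 7.55
ee_pos: [0.4855, -0.1766, 0.1573]
tcp_rot: [-0.0, 0.999, -0.054, -0.0]
wrist_force: [-0.1, 0.3, -0.4]
grip_width: 0.0001
grasp_force: 0.0
t 7.55 X,Y mm -30.4 -2.1 z 0.1573 toolx yaw -0.107 down [-0.     0.001 -1.   ] F [-0.1  0.3 -0.4] grip 0.00013582146816322008
```

```bash
python3 -m inch '[[0,0,-8.5,0,0,0,0],[0,2.5,-8,0,0,0,0],[0,5,-6.8,0,0,0,0],[0,4,-4,0,0,0,0],[0,0,0,0,0,0,0]]'
python3 -c "from h import *;where()"
python3 -m inch '[[0,1.5,0,0,0,0,0],[0,1,0,0,0,0,0],[0,0,0,0,0,0,0]]'
python3 -c "from h import *;where()"
python3 -m inch '[[0,1,0,0,0,0,0],[0,1,0,0,0,0,0],[0,0,0,0,0,0,0]]'
python3 -c "from h import *;where()"
```

```text
t: 8.05
ee_pos: [0.5006, -0.1515, 0.1573]
tcp_rot: [-0.0, 0.999, -0.054, 0.0]
wrist_force: [-0.3, 0.6, -0.2]
grip_width: -0.0001
grasp_force: 0.0
t 8.05 X,Y mm -18.1 -28.7 z 0.1573 toolx yaw -0.108 down [ 0.  0. -1.] F [-0.3  0.6 -0.2] grip -9.530189495810028e-05
t: 8.35
ee_pos: [0.5022, -0.1529, 0.1573]
tcp_rot: [-0.0, 0.998, -0.055, -0.0]
wrist_force: [-0.5, 0.1, -0.2]
grip_width: 0.0002
grasp_force: 0.0
t 8.35 X,Y mm -16.4 -27.5 z 0.1573 toolx yaw -0.11 down [-0.  0. -1.] F [-0.5  0.1 -0.2] grip 0.00024773415390876556
t: 8.65
ee_pos: [0.5043, -0.1529, 0.1573]
tcp_rot: [-0.0, 0.999, -0.055, 0.0]
wrist_force: [0.5, -0.1, 1.2]
grip_width: -0.0003
grasp_force: 0.1
t 8.65 X,Y mm -14.3 -27.7 z 0.1573 toolx yaw -0.109 down [ 0.  0. -1.] F [ 0.5 -0.1  1.2] grip -0.0003122729101699392
```

```bash
for i in 1; do python3 -m inch '[[0,1,0,0,0,0,0],[0,1,0,0,0,0,0],[0,0,0,0,0,0,0]]'; done | grep -E "pos|force"
python3 -c "from h import *;where()"
python3 -m inch '[[0,1,0,0,0,0,0],[0,0,0,0,0,0,0]]'| grep -E "pos|force"
python3 -c "from h import *;where()"
python3 -m inch '[[0,1,0,0,0,0,0],[0,0,0,0,0,0,0]]'| grep -E "pos|force"
python3 -c "from h import *;where()"
```

```text
ee_pos: [0.5053, -0.153, 0.1572]
wrist_force: [-7.8, 1.9, 6.0]
grasp_force: 4.1
t 8.95 X,Y mm -13.3 -27.7 z 0.1572 toolx yaw -0.109 down [-0.002  0.    -1.   ] F [-7.8  1.9  6. ] grip 0.0002987575522743071
ee_pos: [0.5055, -0.153, 0.1571]
wrist_force: [-14.5, 2.5, 9.7]
grasp_force: 6.9
t 9.15 X,Y mm -13.1 -27.8 z 0.1571 toolx yaw -0.109 down [-0.004  0.001 -1.   ] F [-14.5   2.5   9.7] grip -8.527324024803273e-05
ee_pos: [0.5057, -0.1529, 0.157]
wrist_force: [-18.1, 4.2, 15.6]
grasp_force: 9.9
t 9.35 X,Y mm -13.0 -27.8 z 0.157 toolx yaw -0.11 down [-0.005  0.001 -1.   ] F [-18.1   4.2  15.6] grip -0.00011925737819163597
```

The force rises sharply with no further travel, so this is the stop. I'll back off and move clear.

```bash
python3 -m inch '[[0,-6,0,0,0,0,0],[0,-6,0,0,0,0,0],[0,0,0,-30,0,0,0],[0,0,0,-35,0,0,0],[0,0,0,-30,0,0,0]]'
python3 -m inch '[[0,-14,30,0,0,0,0],[0,-14,30,0,0,0,0],[0,-14,30,0,0,0,0],[0,-14,30,0,0,0,0],[0,-14,30,0,0,0,0]]'
python3 -m inch '[[0,-14,30,0,0,0,0],[0,-14,30,0,0,0,0],[0,-14,30,0,0,0,0],[0,0,0,0,0,0,0],[0,0,0,0,0,0,0]]'
python3 - <<'E'
from h import *
where()
s=arm.grab_frame("scene");t=arm.grab_frame("top")
a=cv2.resize(t["pixels"][180:290,300:440],None,fx=5,fy=5,interpolation=2)
b=cv2.resize(s["pixels"][70:170,205:325],None,fx=3,fy=3,interpolation=2)
cv2.imwrite("pics/g.png",a[:,:,::-1]);cv2.imwrite("pics/g2.png",b[:,:,::-1])
E
```

```text
t: 9.85
ee_pos: [0.4963, -0.1521, 0.254]
tcp_rot: [0.0, 0.999, -0.055, 0.0]
wrist_force: [-0.6, 0.1, -0.8]
grip_width: 0.0
grasp_force: 0.0
t: 10.35
ee_pos: [0.4095, -0.2946, 0.2525]
tcp_rot: [0.0, 0.999, -0.055, 0.0]
wrist_force: [1.7, 0.4, -0.5]
grip_width: 0.0
grasp_force: 0.0
t: 10.85
ee_pos: [0.3584, -0.3787, 0.2523]
tcp_rot: [0.0, 0.998, -0.055, 0.0]
wrist_force: [0.8, 1.7, -0.2]
grip_width: 0.0001
grasp_force: 0.0
t 10.85 X,Y mm -134.7 212.6 z 0.2523 toolx yaw -0.111 down [ 0. -0. -1.] F [ 0.8  1.7 -0.2] grip 0.00013347269719974814
```

View pics/g.png

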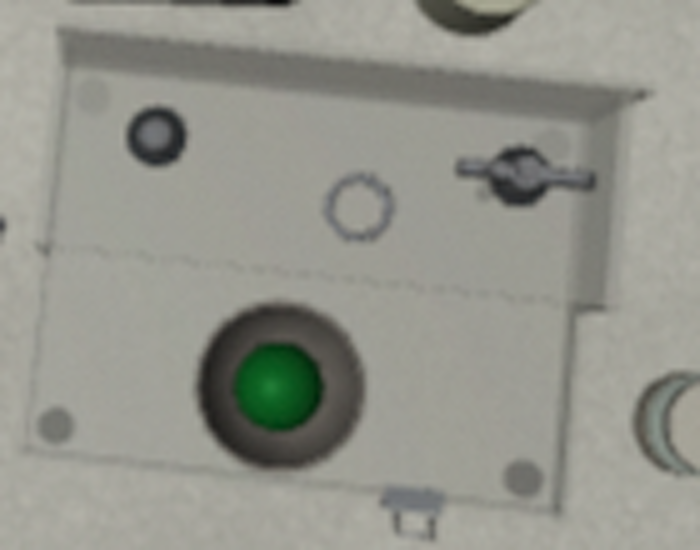

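The wings now run from (460,167) to (595,180), parallel to the panel. The ring, bowl, ball, and as much of the jar and mug as this crop shows, are where they were.

```bash
python3 -c "from bench import arm;print(arm.sign_off())"
```

```text
the job is handed in; nothing more can be done
None
```

I turned the wing nut clockwise in two strokes with shut fingers until it came up against its stop, its wings now parallel to the back panel, then moved the arm clear and handed the job in at about 11 s.

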